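# Open the drop-front modelling box onto its slide-out bearers

### The arm

A 7-joint arm with a two-finger parallel gripper is mounted at the origin on a cart in front of the work surface, level with it; the furniture and walls round the work are solid. World frame = base frame: x ahead of the robot, y to its left, z up, the work surface at z = 0. Lengths are in m, angles in rad, forces in N, time in s.
With the tool pointing down it reaches from about 0.375 to 0.925 m from the base axis. Payload 3.1 kg.
Tool frame: the origin (TCP) lies on the centre line of the jaws, within the pads' length; the fingertips stand 8 mm ahead of it and the grasp point (between the pads) lies 11 mm behind it; z points along the fingers, y is the line along which they close (so a half turn about z gives the same grasp; the last joint's range is limited). The gripper opens to 85 mm and grips with 20 to 120 N. Pads are 22 mm wide; open, the fingers measure 114 mm over their backs; the gripper's body (76 mm by 85 mm) begins 54 mm behind the grasp point. The pads swing forward as they close: fully open they stand 13 mm farther back than shut.
Start: joints at [1.048, 0.383, 0.044, 1.598, -0.018, 1.161, -0.05], TCP at [0.268, -0.592, 0.239] pointing down, gripper open.
Joint ranges: [-2.61, 2.61], [-0.41, 2.15], [-1.48, 1.57], [0, 2.5], [-1.57, 4.71], [0.05, 1.97], [-2.85, 2.85]. Speed limits (rad/s): [2.79, 2.79, 3.14, 3.14, 3.14, 3.14, 3.14].

### API

Orientations are given as a 3x3 rotation matrix whose columns are the frame's x, y, z axes.
In Python, from workcell import move_ptp, move_linear, set_joints, gripper_open, close_gripper, hold, solve_ik, sense, grab_frame, IKError, sign_off, cut_out gives the robot as it stands. The module is installed in compiled form; this text tells all that it offers. Calls block until the motion is done:
- move_ptp(position, orientation): joint-space move of the TCP to a pose.
- move_linear(position, orientation=None, max_speed=0.15): straight line of the TCP; orientation=None keeps the orientation; max_speed is the mean speed in m/s.
- set_joints(angles): joint-space move.
- gripper_open() and close_gripper(effort=None): open the fingers fully, or close them until they stop; effort is the grip in N (None keeps the last).
- hold(seconds).
- solve_ik(position, orientation): joint angles nearest the present ones, or None.
- sense(): the state.
- grab_frame(name): name is "side" or "top" or "wrist"; returns a dict with "pixels" (420x560x3 uint8, red, green, blue), "depth" (420x560 float32, m along the optical axis (not along the pixel's ray), 0 where there is no reading), "camera_matrix" (3x3 intrinsics, pixels), "R" (3x3) and "t" (3): a world point X has camera coordinates R X + t. Camera axes: x right, y down, z forward; pixel columns grow to the right and rows downward; lengths in m; the calibration is good to about 2 mm. A picture is of the moment at which its call begins.
A pose or a line that the arm cannot do raises IKError and nothing moves.
- sign_off(): hands the job in; it is judged then, once.
Trained networks look in the newest picture that a camera, given by its name, has taken for a name from the list of things; names that differ only in an ending like _2 or _b are one class to them, and where a whole thing is asked for, a point or a joint stands for the part that bears it (a point fixed in the world has none). Each returns a list of dicts, best first, with "p" (0 to 1); they miss things now and then, are a little off and sometimes report something else, mostly with a low value. They report only what shows in the picture. A call takes as long as a camera call.
- cut_out(target, camera): "region" (420x560 bool, what is visible of it) and "pixel" ([row, column] in pixels, amid what is visible of it).
The state is a dict: "time": time; "qpos": joint angles; "joint_vel": joint speeds; "effort": joint torques, N m; "position": TCP position; "ee_rot": TCP orientation; "contact_force": force on the tool from outside, world axes, zero at the start; "torque": the same for the moment, N m; "finger_gap": finger opening in m; "finger_force": force on a finger pad.
Only numpy, scipy, OpenCV 4.12 (cv2) and the standard library are available. Lean on these libraries where they do the work, as an engineer would, in place of code of your own. Each camera call takes 0.05 s, during which the arm holds its last target. There are 200 camera calls.

### The job

Set up the little drop-front modelling box for work: first pull both slide-out bearers fully out while the flap is still shut, then lower the flap gently, without letting it drop, until it lies level on both bearers. Leave the things standing round the box where they are.

Things in the scene. Friction and masses are not known exactly. Their poses are not given: they have to be found in the camera images.
- work_box: Small birch-ply box with a sloping drop front, fixed to the bench: 200 wide (its y), 100 deep (its x), 142 high. Origin: centre of its underside. Its front faces its own -x (towards world +y, more or less), z is up, +y is the left for someone facing the front. Its top panel spans x -0.018 to 0.051; the shut flap's upper part stands clear above it, with air before and behind.
- bearer_left (a joint): Travel in m of the left bearer, an oak bar 16 wide, 24 high, upper face 60 above the bench, that slides straight out along the box's -x: 0 in (end flush with the box front), 0.075 fully out at its stop. Starts up to 0.012 out; stays where it is left; sliding takes about 1.5 N.
- bearer_right (a joint): The same for the right bearer, 166 mm from the left one, centre to centre.
- bearer_left_knob (a point): Middle of the grip of the left bearer's dark wooden knob, a round head 19 in diameter and 22 long lying along the box's x, on a 9 mm stem 14 long. At box (-0.075, 0.083, 0.048) when the bearer is in; moves with it. Axes as the box's. Free above and on both sides; the shut flap behind it leans away.
- bearer_right_knob (a point): The same on the right bearer, at box (-0.075, -0.083, 0.048) when the bearer is in.
- flap (a joint): Angle of the flap in rad: 0 shut (leaning back 0.45 rad, held there by its weight), 0.45 upright, 2.02 level; resting on bearers that are out it stops level, otherwise it drops to 2.4. A ply board 196 wide, 132 long, 10 thick, 0.2 to 0.4 kg, turning almost freely: let go, it falls either way. Outer face forward when shut, down when level.
- flap_hinge (a point): Middle of the flap's hinge line, which runs along the box's y: box (-0.050, 0, 0.070). Fixed; axes as the box's.
- flap_bar (a point): Middle of the round bar, 12 thick, along the flap's free edge (along the box's y). Inside it is a hand slot through the flap, 90 wide, 44 clear from bar to board: a finger fits on either side of the bar, but opens only a little there before it jams. The bar turns in a light pinch. From the hinge line 126 along the flap, 5 outward: box (0.000, 0, 0.186) shut, (-0.176, 0, 0.065) level.
- glue_bottle: White glue bottle, 37 in diameter, 108 high, standing behind the box. Origin under its centre. To be left alone.
- ballast_jar: Jar with a screw lid, 45 in diameter, 65 high, standing behind the box. Origin under its centre. To be left alone.
- tweezers: Steel tweezers, 112 long, 9 wide, 13 high, lying on the bench in front of the box, under where the flap comes down. Origin at the underside of the middle. To be left alone.
- pliers: Pliers, 168 long, 48 wide, 9 high, lying flat on the bench near its front edge, on the robot's side of the box. Origin at the underside of the middle. To be left alone.
- paint_brush: Brush, 124 long, 9 thick, lying on the bench on the world +y side of the box. To be left alone.

How it is judged:
By the outcome, as a careful person would: the job done as asked, in the order asked, and still so for the second after the job is handed in, with the robot touching nothing.
It also fails if it takes over 67 s, if anything falls off the work surface, if the arm or the gripper's body presses on something with over 40 N, if the wrist force passes 120 N, or if a joint passes its speed limit or range.

## Working session

There is one attempt and no reset: what is moved stays moved. The work goes in short steps, each a Python script; the robot and the scene stay as the last script left them, time stands still between calls to the robot, and variables do not carry over. Pictures are saved under pics/ and viewed, at most 10 in all, crops included, and the job is handed in when it is done.

```bash
mkdir -p pics; ls
cat > h.py <<'E'
import numpy as np, cv2
from workcell import *
def pts(f,mask):
    K=f["camera_matrix"];d=f["depth"];v,u=np.nonzero(mask&(d>0));z=d[v,u]
    c=np.stack([(u-K[0,2])*z/K[0,0],(v-K[1,2])*z/K[1,1],z],1)
    return (c-f["t"])@f["R"]
def save(f,n): cv2.imwrite("pics/"+n,f["pixels"][...,::-1])
E
python3 - <<'E'
from h import *
np.set_printoptions(precision=4,suppress=True)
s=sense();print(s["time"],s["position"],s["ee_rot"])
ims=[]
for c in ["side","top"]:
    f=grab_frame(c);ims.append(f["pixels"]);np.savez(c+".npz",**f)
    print(c,"cam at",-f["R"].T@f["t"],f["R"][2])
    for n in ["work_box","bearer_left_knob","bearer_right_knob","flap","flap_bar","glue_bottle","ballast_jar","tweezers","pliers","paint_brush"]:
        for r in cut_out(n,c)[:2]:
            p=pts(f,r["region"]); print(n,round(r["p"],2),r["pixel"],r["region"].sum(), np.median(p,0) if len(p) else 0, p.min(0) if len(p) else 0,p.max(0) if len(p) else 0)
for c,i in zip("st",ims): cv2.imwrite(f"pics/{c}0.png",i[...,::-1])
E
```

```text
pics
0.0 [ 0.2675 -0.5914  0.2379] [[ 0.9111  0.4122 -0.0013]
 [ 0.4122 -0.9111  0.0023]
 [-0.0002 -0.0027 -1.    ]]
side cam at [ 0.3423 -0.4174  0.7006] [ 0.2042  0.6812 -0.703 ]
work_box 0.75 [222.1, 302.7] 7075 [0.5473 0.1013 0.1344] [ 0.4517  0.0763 -0.003 ] [0.7368 0.3321 0.1935]
flap 0.87 [191.5, 294.2] 1211 [0.5517 0.1439 0.1754] [ 0.4539  0.1223 -0.0034] [0.7603 0.3689 0.1935]
flap_bar 0.68 [192.3, 295.1] 1257 [0.554  0.1442 0.173 ] [ 0.4542  0.1223 -0.0034] [0.6712 0.3473 0.1935]
glue_bottle 0.59 [270.2, 289.9] 527 [0.5021 0.0384 0.0562] [0.4875 0.0302 0.0037] [0.5265 0.0878 0.1086]
ballast_jar 0.81 [264.7, 327.7] 600 [0.5861 0.0468 0.048 ] [0.569  0.0359 0.0013] [0.6115 0.0766 0.0677]
tweezers 0.7 [204.9, 229.1] 141 [0.4279 0.3139 0.0062] [ 0.3607  0.3069 -0.0025] [0.4715 0.3258 0.0102]
tweezers 0.54 [220.3, 301.5] 7048 [0.5479 0.1013 0.134 ] [ 0.4521  0.0677 -0.0019] [0.7368 0.3326 0.1935]
pliers 0.86 [236.1, 218.7] 330 [0.3828 0.2179 0.0079] [ 0.3538  0.1329 -0.005 ] [0.3982 0.2929 0.0131]
top cam at [0.3822 0.1485 1.0007] [ 0.118   0.0335 -0.9925]
work_box 0.96 [160.4, 
[... 767 characters left out ...]
 [0.5011 0.0528 0.0638] [0.4874 0.031  0.0014] [0.5235 0.0676 0.11  ]
ballast_jar 0.8 [149.9, 349.1] 574 [0.5845 0.0612 0.0627] [0.5684 0.0373 0.0005] [0.6097 0.0818 0.0691]
tweezers 0.75 [187.0, 248.8] 293 [0.531  0.2473 0.0061] [ 0.5123  0.2001 -0.005 ] [0.5512 0.2968 0.0174]
pliers 0.88 [262.5, 258.3] 813 [0.3822 0.2268 0.0062] [ 0.352   0.1292 -0.9287] [0.3985 0.3182 0.0131]
pliers 0.55 [129.3, 258.2] 149 [0.6279 0.226  0.0537] [ 0.6201  0.2095 -0.0027] [0.6481 0.2403 0.0591]
paint_brush 0.76 [248.7, 212.1] 291 [0.411  0.3127 0.0063] [ 0.3541  0.3041 -0.0073] [0.4747 0.3237 0.0117]
paint_brush 0.23 [197.0, 357.2] 414 [0.5018 0.0531 0.0638] [ 0.4874  0.031  -0.0008] [0.5248 0.0676 0.11  ]
```

View pics/t0.png

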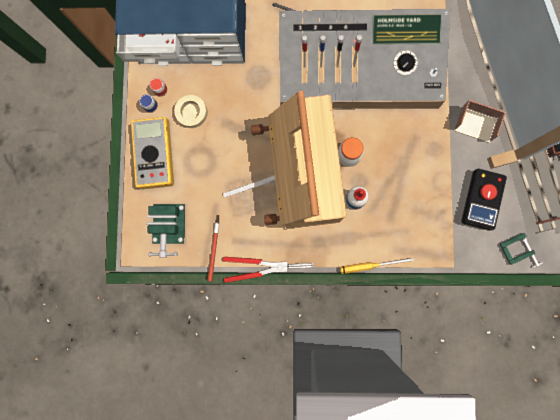

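View pics/s0.png

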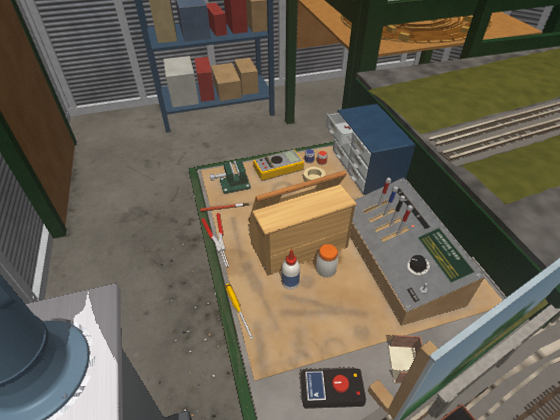

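Run:
```python
from h import *
np.set_printoptions(precision=4,suppress=True)
for c in ["top","side"]:
    f=dict(np.load(c+".npz")); m=np.ones((420,560),bool); p=pts(f,m)
    # top panel: z ~ .142
    q=p[(p[:,2]>.136)&(p[:,2]<.147)&(p[:,0]>.4)&(p[:,0]<.72)&(p[:,1]>.03)&(p[:,1]<.3)]
    b=p[(p[:,2]>.18)&(p[:,2]<.2)&(p[:,0]>.4)&(p[:,0]<.72)&(p[:,1]>.03)&(p[:,1]<.3)]
    for n,q in (("panel",q),("bar",b)):
        r=cv2.minAreaRect(q[:,:2].astype(np.float32)); print(c,n,len(q),r,np.median(q[:,2]),q.mean(0))
    k=p[(p[:,2]>.03)&(p[:,2]<.065)&(p[:,1]>.18)&(p[:,1]<.27)]
    for a,bb in ((.44,.49),(.6,.66)):
        kk=k[(k[:,0]>a)&(k[:,0]<bb)]
        if len(kk): print(c,"knob",len(kk),kk.mean(0),kk.min(0),kk.max(0))
```

```text
top panel 4345 ((0.5579430460929871, 0.12940168380737305), (0.2060704529285431, 0.0819651260972023), 6.691143989562988) 0.14097960345522953 [0.556 0.122 0.141]
top bar 1053 ((0.5565213561058044, 0.1410573124885559), (0.1962389349937439, 0.014495421200990677), 6.818324565887451) 0.18931395626379371 [0.5549 0.1404 0.1888]
top knob 143 [0.4649 0.2031 0.054 ] [0.456  0.1885 0.0453] [0.4746 0.2158 0.0594]
top knob 150 [0.6283 0.2266 0.0533] [0.6201 0.2095 0.044 ] [0.6389 0.2405 0.0591]
side panel 2673 ((0.5587857365608215, 0.12814512848854065), (0.20652887225151062, 0.08142919093370438), 7.05660343170166) 0.14220263366521227 [0.5546 0.1223 0.1421]
side bar 561 ((0.5572723746299744, 0.13855068385601044), (0.19614677131175995, 0.014240752905607224), 5.731801986694336) 0.18976156646841047 [0.5528 0.137  0.189 ]
side knob 5 [0.4575 0.2107 0.0517] [0.4561 0.2057 0.0478] [0.4593 0.2158 0.0552]
```

The top view shows the box at about row 160, column 310 with its front facing left (+y). The dark knobs are at (130, 258) for the left and (217, 271) for the right. The bar runs along column 295, the tweezers are at (187, 247), and the jar and bottle are behind the box. The side view agrees, but the knobs are hidden there. Next I'll check reachability and take wrist views.

```bash
cat >> h.py <<'E'
np.set_printoptions(precision=4,suppress=True)
PSI=np.deg2rad(6.75); O=np.array([.557,.140,0])
import os,json
if os.path.exists("box.json"): PSI,*o=json.load(open("box.json")); O=np.array(o+[0])
BX=np.array([np.sin(PSI),-np.cos(PSI),0]);BY=np.array([np.cos(PSI),np.sin(PSI),0]);B=np.stack([BX,BY,[0,0,1]],1)
W=lambda b: O+B@np.array(b,float)
L=lambda p: (p-O)@B
def ori(t,mode,s):   # t: tilt of tool z from down toward box +x; mode 'y': closes along box y, 'x': across it
    z=B@np.array([np.sin(t),0,-np.cos(t)]); y=s*BY if mode=='y' else s*np.cross(BY,z)
    return np.stack([np.cross(y,z),y,z],1)
def tcp(b,R): return W(b)+.011*R[:,2]      # grasp point at box point b
def bar(a):   # flap angle -> bar in box
    d=.45-a; u=np.array([np.sin(d),0,np.cos(d)]); n=np.array([-np.cos(d),0,np.sin(d)])
    return np.array([-.05,0,.07])+.126*u+.005*n
E
python3 - <<'E'
from h import *
print(bar(0),bar(2.02))
f=lambda q:None if q is None else np.array(q)
for s in (1,-1):
  for t in (0,.4,.6):
    for y in (.083,-.083):
      for x in (-.075,-.155): 
        R=ori(t,'y',s);print('knob',s,t,y,x,f(solve_ik(tcp((x,y,.048),R),R)))
  for a,t in ((0,-.2),(0,0),(.6,0),(1.2,.3),(2.02,.4),(2.02,.6),(2.02,.8)):
    R=ori(t,'x',s);print('bar',s,a,t,f(solve_ik(tcp(bar(a),R),R)))
  R=ori(0,'y',s);print('view',s,f(solve_ik(W((-.1,0,.3)),R)))
E
```

```text
[0.0003 0.     0.1856] [-0.176   0.      0.0651]
knob 1 0 0.083 -0.075 [ 0.0785  0.7508 -0.6605  1.6431  0.545   0.9396 -0.6639]
knob 1 0 0.083 -0.155 [ 0.0528  0.85   -0.8214  1.5771  0.6972  1.0287 -0.8542]
knob 1 0 -0.083 -0.075 [ 0.3188  0.6322 -0.9659  2.0335  0.7044  0.8489 -0.9373]
knob 1 0 -0.083 -0.155 [ 0.1088  0.6449 -0.8988  1.9676  0.6711  0.8579 -1.04  ]
knob 1 0.4 0.083 -0.075 [-0.013   0.905  -0.8156  1.5429  0.9808  1.3524 -1.0105]
knob 1 0.4 0.083 -0.155 [-0.106   0.9875 -0.8844  1.4421  1.0154  1.4491 -1.0863]
knob 1 0.4 -0.083 -0.075 [ 0.0948  0.7793 -0.9863  1.9277  0.9808  1.2909 -1.2704]
knob 1 0.4 -0.083 -0.155 [-0.177   0.7415 -0.8037  1.8282  0.8369  1.2531 -1.2703]
knob 1 0.6 0.083 -0.075 [-0.1117  0.971  -0.7931  1.4823  1.0834  1.535  -1.0791]
knob 1 0.6 0.083 -0.155 [-0.2277  1.0357 -0.8162  1.3649  1.0747  1.6131 -1.1188]
knob 1 0.6 -0.083 -0.075 [-0.0349  0.8562 -0.9426  1.8634  1.0402  1.4928 -1.3539]
knob 1 0.6 -0.083 -0.155 [-0.1954  0.902  -0.9129  1.7441  0.989   1.5418 -1.3928]
bar 1 0 -0.2 [ 0.5324  0.4668 -0.9141  1.824   0.2024  0.987   1.2608
[... 1362 characters left out ...]
14 -1.2558  1.8568  1.2661  1.7658  1.6872]
knob -1 0.6 -0.083 -0.155 [-0.0157  1.1719 -1.2568  1.7367  1.243   1.8175  1.6347]
bar -1 0 -0.2 [ 0.2189  0.3556 -0.5109  1.8375 -0.0327  0.962  -1.6971]
bar -1 0 0 [ 0.2584  0.3955 -0.693   1.8154  0.2904  1.0344 -2.    ]
bar -1 0.6 0 [ 0.2252  0.4527 -0.8262  1.7706  0.3728  1.0826 -2.1823]
bar -1 1.2 0.3 [ 0.116   0.7922 -1.1296  1.6545  0.9033  1.4678 -2.6816]
bar -1 2.02 0.4 [-0.1001  0.9062 -0.9474  1.6116  0.9732  1.438  -2.7893]
bar -1 2.02 0.6 [-0.3975  0.8433 -0.5989  1.5416  0.8344  1.4726 -2.7356]
bar -1 2.02 0.8 [-0.8185  0.8484 -0.0626  1.4797  0.5994  1.4627 -2.5978]
view -1 [ 0.4445  0.5142 -1.2384  1.6215  0.4949  1.3649  2.4007]
```

Run:
```python
from h import *
R=ori(0,'y',1)
for i,b in enumerate([(-.11,.03,.30),(-.11,-.04,.27)]):
    move_ptp(W(b),R)
    f=grab_frame("wrist");np.savez(f"w{i}.npz",**f);save(f,f"w{i}.png")
    print(sense()["time"],sense()["position"],"cam",L(-f["R"].T@f["t"]))
    for n in ["bearer_left_knob","bearer_right_knob","flap_bar","tweezers"]:
        for r in cut_out(n,"wrist")[:3]:
            p=pts(f,r["region"])
            if len(p): q=L(p);print(n,round(r["p"],2),r["pixel"],r["region"].sum(),np.median(q,0),np.percentile(q,3,0),np.percentile(q,97,0))
```

```text
4.3 [0.5745 0.2515 0.2997] cam [-0.1757  0.0315  0.4335]
bearer_left_knob 0.92 [202.9, 322.2] 471 [-0.0774  0.0825  0.0537] [-0.0933  0.0746  0.0421] [-0.0548  0.0914  0.0595]
bearer_right_knob 0.76 [207.4, 186.9] 392 [-0.0749 -0.0808  0.0534] [-0.0875 -0.0897  0.0438] [-0.0525 -0.0738  0.057 ]
bearer_right_knob 0.6 [272.7, 269.8] 16272 [-0.0316  0.0191  0.1333] [-0.0579 -0.084   0.0797] [-0.0002  0.0941  0.1905]
flap_bar 0.57 [272.7, 269.3] 15914 [-0.0319  0.0197  0.1325] [-0.0577 -0.0838  0.0797] [-0.0009  0.094   0.1905]
tweezers 0.63 [178.2, 248.3] 637 [-0.1089 -0.0117  0.0063] [-0.1583 -0.0235 -0.0014] [-0.0572  0.0006  0.0114]
4.95 [0.5047 0.2443 0.2703] cam [-0.1772 -0.0406  0.4033]
bearer_left_knob 0.73 [210.3, 391.0] 608 [-0.0762  0.0809  0.0532] [-0.0932  0.0744  0.0371] [-0.0529  0.0905  0.0593]
bearer_right_knob 0.8 [216.6, 244.7] 454 [-0.074  -0.082   0.0533] [-0.0874 -0.0901  0.0407] [-0.0513 -0.0746  0.0571]
flap_bar 0.63 [282.8, 293.8] 17293 [-0.0333 -0.0306  0.1294] [-0.0578 -0.0938  0.0796] [-0.0032  0.0854  0.19  ]
tweezers 0.64 [180.6, 307.3] 678 [-0.1088 -0.0118  0.0067] [-0.1591 -0.0241 -0.0014] [-0.0573  0.0001  0.0115]
tweezers 0.18 [211.9, 392.9] 592 [-0.0766  0.0808  0.0536] [-0.0932  0.0743  0.0413] [-0.0541  0.0904  0.0597]
```

View pics/w0.png

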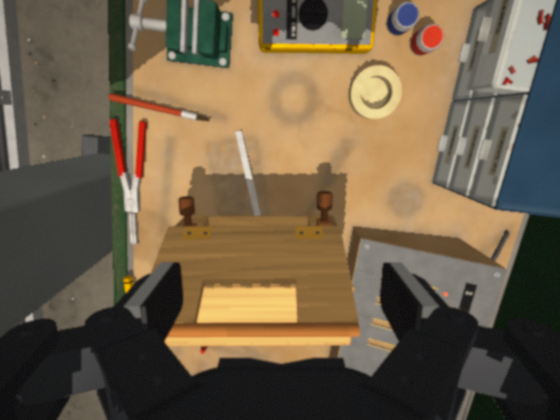

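The wrist view shows the knobs at (203, 322) and (207, 187), with the tweezers between them at (178, 248). The grey panel's corner is near (355, 240), so I'll check its clearance and refine the box pose.

Run:
```python
from h import *
for i in (0,1):
    f=dict(np.load(f"w{i}.npz"));q=L(pts(f,np.ones((420,560),bool)))
    g=q[(abs(q[:,1])<.08)&(q[:,2]>.09)&(q[:,2]<.125)&(q[:,0]<-.01)&(q[:,0]>-.08)]
    A=np.c_[np.ones(len(g)),g[:,1],g[:,2]-.1];c=np.linalg.lstsq(A,g[:,0],rcond=None)[0]
    print(len(g),"flap x at z=.1, yaw slope, tan",c,"expect",-.05+.03*np.tan(.45)-.01/np.cos(.45),np.tan(.45),np.std(A@c-g[:,0]))
    b=q[(q[:,2]>.182)&(q[:,2]<.2)&(abs(q[:,1])<.12)&(abs(q[:,0])<.03)]
    print("bar",b.mean(0),np.percentile(b,[1,99],0))
    p=q[(q[:,1]>.105)&(q[:,1]<.2)&(q[:,2]>.015)&(q[:,0]<-.02)&(q[:,0]>-.2)]
    if len(p):print("panel",len(p),p.min(0),p.max(0), np.median(p,0))
    for k in(1,-1):
        h=q[(abs(q[:,1]-k*.082)<.011)&(q[:,2]>.05)&(q[:,2]<.064)&(q[:,0]<-.07)&(q[:,0]>-.12)];print("head",k,h.min(0),h.max(0))
```

```text
4220 flap x at z=.1, yaw slope, tan [-0.0478 -0.0011  0.4903] expect -0.046613942101239925 0.4830550656165784 0.0006574471867111291
bar [-0.0038  0.0191  0.1883] [[-0.0084 -0.0611  0.1821]
 [ 0.0031  0.0964  0.1916]]
panel 1882 [-0.2    0.105  0.015] [-0.02    0.1999  0.3586] [-0.031   0.1559  0.0437]
head 1 [-0.0936  0.0746  0.0502] [-0.0701  0.0918  0.0581]
head -1 [-0.0879 -0.0909  0.0502] [-0.0701 -0.0734  0.0577]
4765 flap x at z=.1, yaw slope, tan [-0.0477 -0.0013  0.4905] expect -0.046613942101239925 0.4830550656165784 0.0006751774135705243
bar [-0.0048 -0.0274  0.1877] [[-0.0083 -0.0964  0.1822]
 [ 0.0024  0.0429  0.1913]]
panel 2267 [-0.1999  0.1155  0.015 ] [-0.02    0.2     0.0767] [-0.0308  0.1556  0.0429]
head 1 [-0.0934  0.0739  0.05  ] [-0.0701  0.0914  0.0582]
head -1 [-0.0876 -0.0913  0.0501] [-0.0702 -0.0738  0.058 ]
```

```bash
python3 - <<'E'
from h import *
import json
o=O-.001*BX; json.dump([PSI,o[0],o[1]],open("box.json","w"))
E
cat > pull.py <<'E'
from h import *
import sys
y,q0=float(sys.argv[1]),float(sys.argv[2])
R=ori(.4,'y',1); x=-.075-q0
if len(sys.argv)>3: move_linear(tcp((-.21,-y*.3,.15),R),R,.25)
g=tcp((x,y,.048),R)
move_ptp(g-.09*R[:,2],R)
move_linear(g,R,.12)
close_gripper(30); s=sense(); print(s["time"],"gap",s["finger_gap"],s["finger_force"],s["contact_force"]@B); f0=s["contact_force"]
n=.075-q0-.006
move_linear(g-n*BX,R,.06)
print("F",(sense()["contact_force"]-f0)@B)
for d in np.arange(.002,.015,.002):
    move_linear(g-(n+d)*BX,R,.03); s=sense(); F=(s["contact_force"]-f0)@B
    print(d,F,L(s["position"]))
    if F[0]>8: break
gripper_open(); s=sense(); print("open",s["time"],s["finger_gap"])
move_linear(s["position"]-.08*R[:,2],R,.2)
f=grab_frame("wrist");save(f,f"p{int(y>0)}.png");np.savez("wp.npz",**f)
qq=L(pts(f,np.ones((420,560),bool)))
for k in(1,-1):
    h=qq[(abs(qq[:,1]-k*.083)<.011)&(qq[:,2]>.05)&(qq[:,2]<.064)&(qq[:,0]<-.07)&(qq[:,0]>-.19)]
    if len(h): print("head",k,np.percentile(h,[1,99],0))
print(sense()["time"])
E
python3 pull.py .0825 .0065
```

```text
7.4667 gap 0.01779865375205279 29.34922367334366 [-0.1863 -1.2651  1.6962]
F [ 1.2443 -0.7815  3.781 ]
0.002 [ 0.8906 -1.9345  3.7471] [-0.1438  0.0822  0.0381]
0.004 [ 1.1614 -1.9556  3.2919] [-0.1456  0.0822  0.0381]
0.006 [ 2.7752 -2.8797  4.3669] [-0.1468  0.0822  0.0382]
0.008 [ 3.716  -2.9538  3.5045] [-0.1468  0.0822  0.0382]
0.01 [ 6.3199 -3.59    4.3885] [-0.1468  0.0822  0.0382]
0.012 [ 8.64   -4.2296  4.7558] [-0.1468  0.0822  0.0382]
open 10.825 0.08544989973519028
head 1 [[-0.1617  0.075   0.0502]
 [-0.0714  0.091   0.0599]]
head -1 [[-0.087  -0.0891  0.0502]
 [-0.0701 -0.0739  0.057 ]]
11.425
```

```bash
python3 pull.py -.0825 .0012 via
```

```text
14.0083 gap 0.018015988557904896 29.775490164756775 [-0.6725 -4.0055  5.1201]
F [ 0.1672 -0.6224  1.0692]
0.002 [ 1.4008 -0.679   0.8771] [-0.1412 -0.0838  0.0382]
0.004 [ 1.4917 -0.4197  1.0978] [-0.1431 -0.0838  0.0382]
0.006 [ 1.6285 -1.0138  0.4561] [-0.1451 -0.0838  0.0382]
0.008 [1.7257 0.6032 0.1749] [-0.1471 -0.0838  0.0382]
0.01 [ 4.5843 -0.271   1.4029] [-0.1471 -0.0838  0.0382]
0.012 [ 6.6013 -1.5694  2.0991] [-0.1471 -0.0839  0.0382]
0.014 [ 9.7914 -1.0668  2.7849] [-0.1471 -0.0839  0.0382]
open 17.7083 0.08550394182252051
head 1 [[-0.1615  0.0741  0.0502]
 [-0.071   0.0909  0.0598]]
head -1 [[-0.1614 -0.091   0.0502]
 [-0.0714 -0.075   0.0599]]
18.3083
```

Both bearers are at their stops, with the head fronts at -0.161 on both sides. Next is the flap.

```bash
cat > grab.py <<'E'
from h import *
R=ori(-.2,'x',1); g=tcp(bar(0),R)
p=sense()["position"].copy(); p[2]=.30; move_linear(p,None,.25)
move_ptp(g-.09*R[:,2],R)
move_linear(g,R,.12)
s=sense();print(s["time"],s["contact_force"]@B)
f=grab_frame("side");save(f,"g0.png")
close_gripper(20); s=sense(); print(s["time"],"gap",s["finger_gap"],s["finger_force"],s["contact_force"]@B,L(s["position"])-L(g))
f=grab_frame("side");cv2.imwrite("pics/g1.png",cv2.resize(f["pixels"][110:310,200:420,::-1],None,fx=3,fy=3))
f=grab_frame("wrist");save(f,"g2.png")
E
python3 grab.py
```

```text
22.0583 [ 0.0385  0.0485 -0.317 ]
22.7667 gap 0.011168632629250198 19.82707142829895 [-0.6105 -0.2804  0.4942] [-0.0002  0.      0.0002]
```

View pics/g1.png

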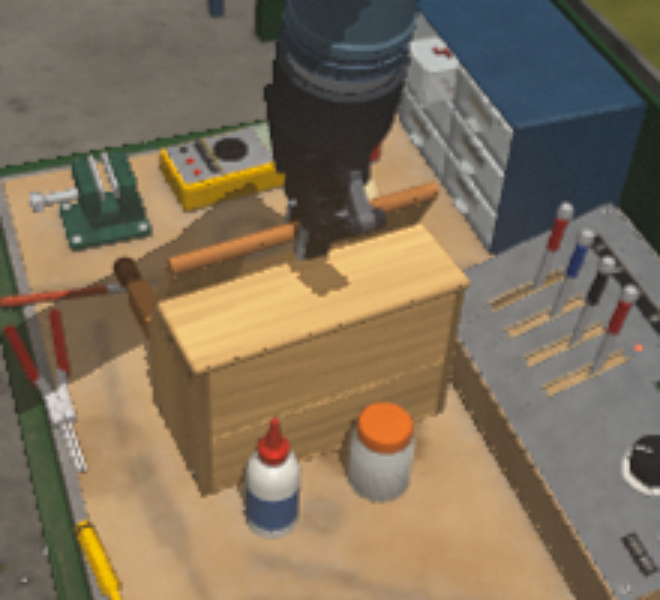

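View pics/g2.png

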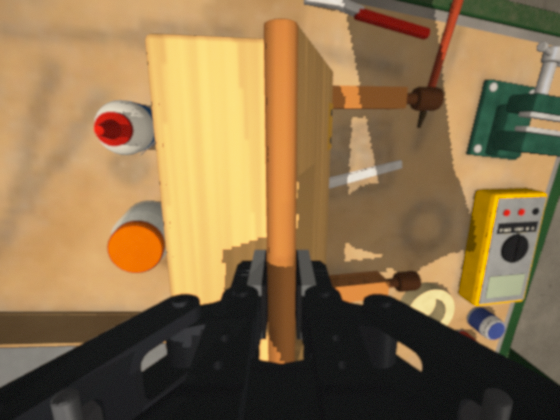

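The wrist view shows the bar centred between the pads at (280, 285). Both bearers are out and the tweezers are undisturbed. Lowering now.

```bash
cat > lower.py <<'E'
from h import *
N=17
for i in range(1,N+1):
    a=2.02*i/N; R=ori(-.2+.95*i/N,'x',1)
    try: move_linear(tcp(bar(a),R),R,.04)
    except IKError as e: print("IK",i,e); break
    s=sense();F=s["contact_force"]@B
    print(round(s["time"],2),round(a,2),F,round(s["finger_gap"],4),L(s["position"]-.011*s["ee_rot"][:,2])-bar(a))
    if np.linalg.norm(F)>25: print("stop");break
f=grab_frame("top");cv2.imwrite("pics/l0.png",cv2.resize(f["pixels"][70:270,140:400,::-1],None,fx=3,fy=3))
E
python3 lower.py
```

```text
23.38 0.12 [ 2.3671 -1.308   3.3703] 0.0113 [0.0001 0.     0.0003]
23.88 0.24 [ 2.2662 -1.8613  4.9842] 0.0114 [ 0.     -0.      0.0003]
24.39 0.36 [ 0.5981 -1.7826  4.076 ] 0.011 [ 0.0001 -0.      0.0001]
24.9 0.48 [ 0.4448 -1.7177  4.5243] 0.0112 [ 0.0001 -0.0001 -0.0001]
25.41 0.59 [-0.7065 -1.6636  3.4908] 0.0109 [ 0.0001 -0.0001 -0.0001]
25.92 0.71 [-0.3607 -1.0152  2.4213] 0.0113 [ 0.0002 -0.0001 -0.0002]
26.43 0.83 [-0.6261 -2.1273  2.2297] 0.011 [ 0.0002 -0.0001 -0.0002]
26.93 0.95 [-0.5733 -2.676   0.8309] 0.0112 [ 0.     -0.0002 -0.0003]
27.44 1.07 [ 0.1012 -1.5966  0.102 ] 0.0114 [-0.0001 -0.0002 -0.0002]
27.95 1.19 [-0.2205 -2.8564  0.0091] 0.0111 [-0.0001 -0.0002 -0.0002]
28.46 1.31 [-0.5822 -2.102  -0.1997] 0.011 [-0.0001 -0.0002 -0.0003]
28.97 1.43 [-0.8721 -1.9462 -0.125 ] 0.0113 [-0.0004 -0.0001 -0.0004]
29.48 1.54 [-2.188  -2.8648 -0.3056] 0.0107 [-0.0001 -0.0001 -0.0004]
29.98 1.66 [-0.3714 -2.9477 -1.0455] 0.0116 [ 0.     -0.     -0.0003]
30.5 1.78 [-0.507  -2.8153 -0.6299] 0.0111 [ 0.0001  0.     -0.0003]
31.02 1.9 [-0.3951 -2.9565 -0.8011] 0.0108 [-0.      0.0001 -0.0003]
31.53 2.02 [ 0.4038 -2.8364  0.6951] 0.0109 [ 0.0001  0.0001 -0.0002]
```

View pics/l0.png

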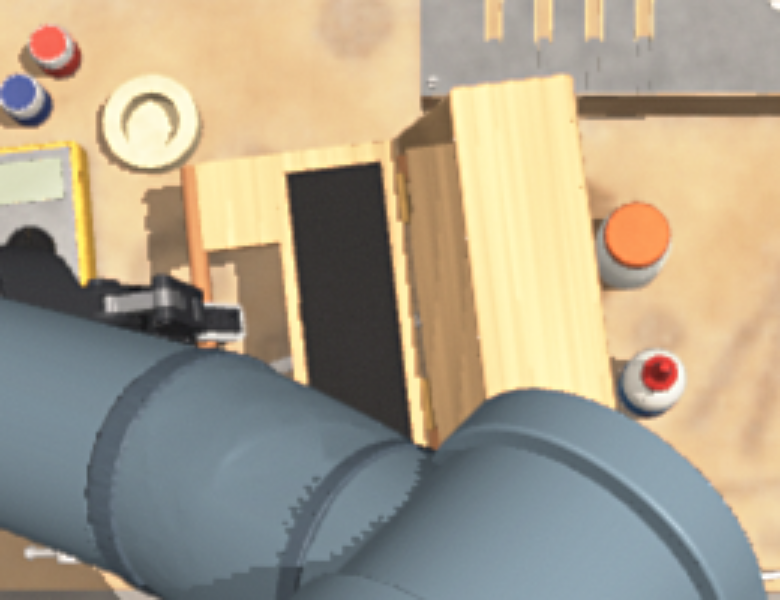

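The flap is down with the bar at column 200 and the arm above it. I'll ease down until the bearers take it, then release.

```bash
cat > rel.py <<'E'
from h import *
R=ori(.75,'x',1); F0=sense()["contact_force"][2]
for k in range(1,6):
    move_linear(tcp(bar(2.02+.008*k),R),R,.03); s=sense(); print(k,s["contact_force"]@B,L(s["position"]-.011*s["ee_rot"][:,2]))
    if s["contact_force"][2]-F0>4: break
gripper_open(); s=sense(); print(s["time"],s["finger_gap"],s["contact_force"]@B)
p=s["position"]; move_linear(p-.12*R[:,2],R,.15)
q=sense()["position"].copy();q[2]=.32;move_linear(q,None,.2); R=ori(.3,'y',1)
move_ptp(W((-.18,0,.33)),R); 
f=grab_frame("wrist");save(f,"e0.png");q=L(pts(f,np.ones((420,560),bool)))
g=q[(abs(q[:,1])>.055)&(abs(q[:,1])<.09)&(q[:,0]>-.165)&(q[:,0]<-.07)&(q[:,2]>.04)&(q[:,2]<.09)]
A=np.c_[np.ones(len(g)),g[:,0]+.12,g[:,1]];print("flap z, slopes",np.linalg.lstsq(A,g[:,2],rcond=None)[0])
print(sense()["time"],sense()["contact_force"])
for c in ["wrist","side"]:
    f=grab_frame(c)
    for n in ["glue_bottle","ballast_jar","tweezers","pliers"]:
        for r in cut_out(n,c)[:1]:
            p=pts(f,r["region"])
            if len(p): print(c,n,round(r["p"],2),np.median(p,0))
E
python3 rel.py
```

```text
1 [-1.0166 -2.6861  3.0804] [-0.1759  0.0001  0.0648]
2 [-1.2372 -3.6928  6.3254] [-0.1759  0.0001  0.0647]
32.7917 0.08518977575214216 [ 0.1738  0.6967 -0.666 ]
flap z, slopes [0.0695 0.0154 0.    ]
36.05 [-0.038   0.2079  0.1361]
wrist tweezers 0.75 [0.5264 0.2652 0.0052]
wrist pliers 0.97 [0.383  0.2364 0.0062]
side glue_bottle 0.92 [0.502  0.0379 0.0537]
side ballast_jar 0.61 [0.5857 0.046  0.0479]
side tweezers 0.31 [0.5441 0.1047 0.0911]
side pliers 0.81 [0.3836 0.2204 0.0082]
```

View pics/e0.png

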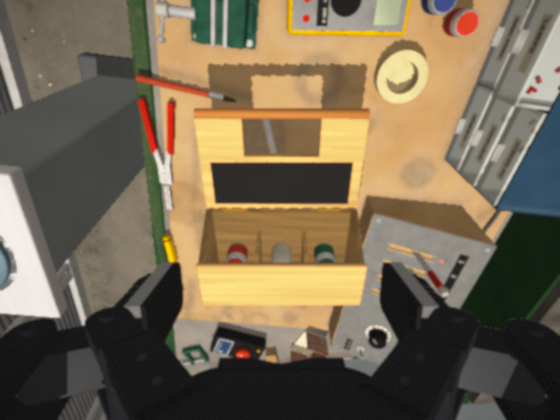

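The final picture shows the flap lying level at rows 110–205. It measures 0.0695 m high with no slope across and about 0.015 rad along. The tweezers (135, 270), pliers, bottle and jar are where they were, and the gripper is clear of everything.

```bash
python3 -c "
from h import *
print(sign_off())"
```

```text
the job is handed in; nothing more can be done
None
```

Job handed in at about 36 s: both bearers were pulled to their stops with the flap still shut, then the flap was lowered under grip until it lay level on them, and the bottle, jar, tweezers and pliers measured or looked unmoved (brush checked by eye only).

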